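# Line the balance weights up by size on their cork rests

## Task

Put the four loose steel balance weights back on the cork rests on the water bath's cover, one on each rest, standing upright and centred, in order of size: the largest on the rest at the countdown timer's end of the row, then smaller and smaller, with the smallest at the tape roll's end. Leave the timer and the tape roll where they lie.

Things in the scene. Friction and masses are not known exactly. Their poses are not given: they have to be found in the camera images.
- weight_largest_mid (a point): The largest of four bare steel balance weights, standing loose and upright on the flat white cover of the water bath (the cover's top is 252 mm above the worktop): a plain cylinder 44 mm in diameter and 36 mm high with a narrower grip knob (27 mm in diameter) on top, 56 mm high in all, about 500 g. The point lies on its axis, half-way up (28 mm above its underside); its z axis points up through the knob. Grip it by the cylinder or by the knob.
- weight_second_mid (a point): The second largest of four bare steel balance weights, standing loose and upright on the flat white cover of the water bath (the cover's top is 252 mm above the worktop): a plain cylinder 34 mm in diameter and 31 mm high with a narrower grip knob (21 mm in diameter) on top, 48 mm high in all, about 250 g. The point lies on its axis, half-way up (24 mm above its underside); its z axis points up through the knob. Grip it by the cylinder or by the knob.
- weight_third_mid (a point): The third largest of four bare steel balance weights, standing loose and upright on the flat white cover of the water bath (the cover's top is 252 mm above the worktop): a plain cylinder 26 mm in diameter and 26 mm high with a narrower grip knob (16 mm in diameter) on top, 41 mm high in all, about 120 g. The point lies on its axis, half-way up (20.5 mm above its underside); its z axis points up through the knob. Grip it by the cylinder or by the knob.
- weight_smallest_mid (a point): The smallest of four bare steel balance weights, standing loose and upright on the flat white cover of the water bath (the cover's top is 252 mm above the worktop): a plain cylinder 19 mm in diameter and 22 mm high with a narrower grip knob (12 mm in diameter) on top, 34 mm high in all, about 55 g. The point lies on its axis, half-way up (17 mm above its underside); its z axis points up through the knob. Grip it by the cylinder or by the knob.
- rest_a: One of four alike round cork rests, 52 mm in diameter and 4 mm thick, fixed in a row at 65 mm spacing on a fixed dark steel strip (252 x 66 mm, 8 mm thick) that lies on the flat white cover of the water bath; this one is at one end of the row, next to rest_b. Its origin is the centre of the underside of the cork; the flat top, on which a weight stands, is 4 mm above it, 12 mm above the cover.
- rest_b: One of four alike round cork rests, 52 mm in diameter and 4 mm thick, fixed in a row at 65 mm spacing on a fixed dark steel strip (252 x 66 mm, 8 mm thick) that lies on the flat white cover of the water bath; this one is between rest_a and rest_c. Its origin is the centre of the underside of the cork; the flat top, on which a weight stands, is 4 mm above it, 12 mm above the cover.
- rest_c: One of four alike round cork rests, 52 mm in diameter and 4 mm thick, fixed in a row at 65 mm spacing on a fixed dark steel strip (252 x 66 mm, 8 mm thick) that lies on the flat white cover of the water bath; this one is between rest_b and rest_d. Its origin is the centre of the underside of the cork; the flat top, on which a weight stands, is 4 mm above it, 12 mm above the cover.
- rest_d: One of four alike round cork rests, 52 mm in diameter and 4 mm thick, fixed in a row at 65 mm spacing on a fixed dark steel strip (252 x 66 mm, 8 mm thick) that lies on the flat white cover of the water bath; this one is at the other end of the row, next to rest_c. Its origin is the centre of the underside of the cork; the flat top, on which a weight stands, is 4 mm above it, 12 mm above the cover.
- timer: The white square countdown timer (64 x 64 x 19 mm) lying loose on the cover just off one end of the strip, 67 mm from the centre of the rest at that end; which end varies. Its origin is the centre of its underside. Not to be moved.
- tape: The roll of paper tape (ring 62 mm in diameter, 19 mm high) lying loose and flat on the cover just off the other end of the strip, 67 mm from the centre of the rest at that end. Its origin is the centre of its underside. Not to be moved.
Mind the look-alikes: they are no part of the job. Leave any red look-alike of the part that bears weight_second_mid alone.

How it is judged:
By the outcome, as a careful person would: the job done as asked, in the order asked, and still so for the second after the job is handed in, with the robot touching nothing.
It also fails if it takes over 96 s, if anything falls off the work surface, if the arm or the gripper's body presses on something with over 40 N, if the wrist force passes 120 N, or if a joint passes its speed limit or range.

## Robot

A 7-joint arm with a two-finger parallel gripper is mounted at the origin on the work surface; the furniture and walls round the work are solid. World frame = base frame: x ahead of the robot, y to its left, z up, the work surface at z = 0. Lengths are in mm, angles in rad, forces in N, time in s.
With the tool pointing down it reaches from about 400 to 900 mm from the base axis. Payload 5.5 kg.
Tool frame: the origin (TCP) lies at the very end of the fingers, on their centre line; the grasp point (between the pads) lies manip.pinch_z behind it (manip.pinch_z is the distance from the TCP to the grasp point, in mm); y points along the fingers, x is the direction in which the jaws open and shut, and the axes are right-handed (so a half turn about y gives the same grasp; the last joint's range is limited). The gripper opens to 92 mm and grips with 3 to 60 N. Pads are 19 mm wide; open, the fingers measure 130 mm over their backs; the gripper's body (75 mm by 190 mm) begins 47 mm behind the grasp point.
Start: joints at [1.592, 0.501, -0.427, 1.55, 0.221, 1.138, -0.21], TCP at [155.677, -631.082, 226.729] pointing down, gripper open.
Joint ranges: [-2.88, 2.88], [-0.31, 2.03], [-1.54, 1.56], [0.2, 2.42], [-1.41, 4.55], [0.19, 2.02], [-2.57, 2.57]. Speed limits (rad/s): [2.57, 2.57, 3.14, 3.14, 3.14, 3.14, 3.14].

## Interface

Orientations are given as [roll, pitch, yaw] about the fixed x, y, z axes, in that order (R = Rz(yaw) Ry(pitch) Rx(roll)).
In Python, from cell import manip gives the robot as it stands.
- The arm moves only by the shell command python3 -m pendant 'ROWS' [OPENING] [FORCE]. ROWS is JSON, a list that holds one entry, the list of rows, each a list of 6 numbers: the shift along the tool's x, y, z in mm, then the turn, a rotation vector about the tool's x, y, z in rad. A call has exactly 10 rows; each row is the pose to reach, as a shift and turn from the pose commanded when the call began, along the tool's axes at that moment; what a row does not reach only later rows make up. A row lasts 1/10 s, in which the tool goes at most 50 mm and 8.59 degrees, less where a joint would pass 70% of its speed; a pose out of reach is approached as far as the arm can. A call with a gripper value outside its range is refused whole. OPENING is the finger opening in mm, from 0 to 91.8, set as the call begins (- or left out, the last holds). The fingers move at their own pace and stop on an object; FORCE is the grip in N (left out, the last holds). Time passes only in rows, so rows that repeat a pose let the fingers close, or fill a call up. It gives the time, the measured TCP pose, the force and the opening at its end, in the units of the state.
- manip.sense(): the state, without advancing time (a new reading comes with each control period).
- manip.read_camera(name): name is "scene" or "top" or "wrist"; returns a dict with "pixels" (400x640x3 uint8, red, green, blue), "camera_matrix" (3x3 intrinsics, pixels), "rvec" (rotation vector, rad) and "tvec" (3), from world to camera coordinates, as OpenCV has them; the wrist camera has in their place "hand_eye" (4x4, takes a point from camera to tool coordinates, whose origin is the TCP and whose axes are the tool frame's). Camera axes: x right, y down, z forward; pixel columns grow to the right and rows downward; lengths in mm; the calibration is good to about 2 mm. A picture is of the moment at which its call begins: read the wrist's pose just before it. There is no depth.
- manip.finish_job(): hands the job in, once; it reports no verdict.
The state is a dict: "clock": time; "q": joint angles; "qd": joint speeds; "effort": joint torques, N m; "eef_pos": TCP position; "ee_rot": TCP orientation; "force": force on the tool from outside, world axes, zero at the start; "ft_torque": the same for the moment, N m; "width": opening from 0.0 (shut) to 1.0 (fully open).
Only numpy, scipy, OpenCV 4.12 (cv2) and the standard library are available. Lean on these libraries where they do the work, as an engineer would, in place of code of your own. Each camera call takes 0.05 s, during which the arm holds its last target. There are 200 camera calls.

## Working session

There is one attempt and no reset: what is moved stays moved. The work goes in short steps, Python scripts to look and compute and a shell command to move; the robot and the scene stay as the last step left them, time stands still between calls to the robot, and variables do not carry over. Pictures are saved under pics/ and viewed, about 12 in all and at most 16, crops included, and the job is handed in when it is done.

```bash
mkdir -p pics; ls
python3 - <<'E'
from cell import manip
import cv2
s=manip.sense(); print(s); print(manip.pinch_z)
for n in ("scene","top","wrist"):
    c=manip.read_camera(n); cv2.imwrite(f"pics/{n}0.png",c["pixels"][:,:,::-1])
    print(n,{k:v.tolist() if hasattr(v,'tolist') else v for k,v in c.items() if k!="pixels"})
E
```

```text
pics
{'clock': 0.0, 'q': array([ 1.59221136,  0.50186357, -0.42674506,  1.55143724,  0.22081908,
        1.13832784, -0.21028303]), 'qd': array([ 0.00046744, -0.00160695,  0.00080844,  0.00107577, -0.00052164,
        0.00154441,  0.00043853]), 'effort': array([-2.92025316e-04, -5.66586399e+01, -5.81641942e+00, -2.79110885e+01,
       -6.87463162e-02,  3.06493824e-02,  2.26133106e-04]), 'eef_pos': array([ 155.3856318 , -630.42652829,  225.66975448]), 'ee_rot': array([-1.57076881,  0.0019793 , -1.32897449]), 'force': array([-0.09135388,  0.33043254,  0.76037488]), 'ft_torque': array([ 0.00703984, -0.02808338,  0.0251758 ]), 'width': 0.9976301187887704}
18.8
scene {'camera_matrix': [[397.9533101461425, 0.0, 318.990885630471], [0.0, 397.9533101461425, 192.057925632383], [0.0, 0.0, 1.0]], 'rvec': [0.6593240833626312, -2.672160645756775, 1.1258659399973328], 'tvec': [427.25160242451574, 395.65070066083564, 758.5474256374132]}
top {'camera_matrix': [[468.8351817485296, 0.0, 314.39820032181075], [0.0, 468.8351817485296, 194.29279022739922], [0.0, 0.0, 1.0]], 'rvec': [2.0996427120788974, -2.117398284645731, 0.24074408544925002], 'tvec': [-97.91731443458336, 582.3743821755176, 1393.9459974437802]}
wrist {'camera_matrix': [[351.29534039001476, 0.0, 319.4600497578847], [0.0, 351.29534039001476, 199.05339074939653], [0.0, 0.0, 1.0]], 'hand_eye': [[0.9999991281251186, -0.0013135205116297187, -0.00013569401113150924, -1.2287952059687468], [-0.0002675504374912629, -0.30216599885701884, 0.9532552845652102, -158.64691309218094], [-0.0012931224855082858, -0.9532544171408817, -0.30216608683906254, 80.81663747224817], [0.0, 0.0, 0.0, 1.0]]}
```

View pics.

View pics/top0.png

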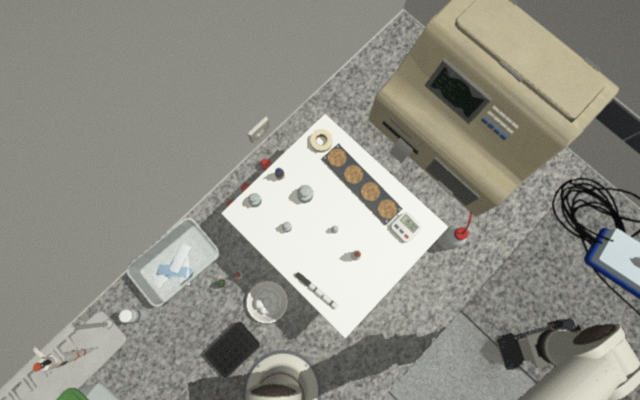

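View pics/scene0.png

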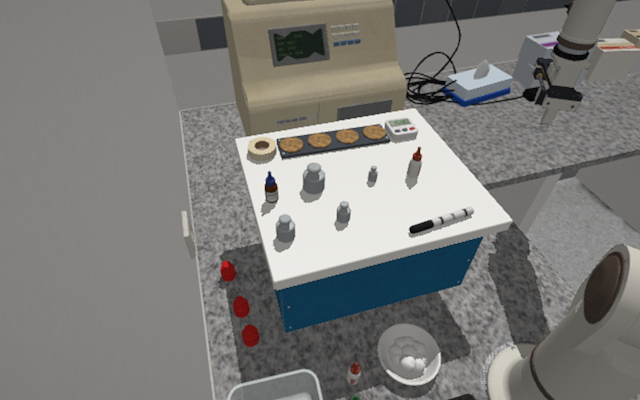

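View pics/wrist0.png

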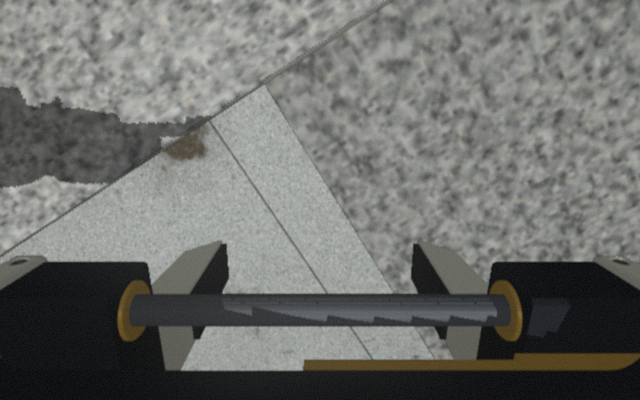

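```bash
cat > h.py <<'E'
import numpy as np, cv2
from scipy.spatial.transform import Rotation as Ro
def ray(c,uv,z):
    K=c["camera_matrix"];R,_=cv2.Rodrigues(np.array(c["rvec"]));t=np.array(c["tvec"]).ravel()
    o=-R.T@t; d=R.T@np.linalg.inv(K)@np.array([uv[0],uv[1],1.]); return o+d*(z-o[2])/d[2]
def proj(c,p):
    return cv2.projectPoints(np.float64([p]),np.array(c["rvec"]),np.array(c["tvec"]),c["camera_matrix"],None)[0].ravel()
def wcam(c,s):
    """wrist picture -> same keys as a fixed camera, pose from measured TCP"""
    T=np.eye(4);T[:3,:3]=Ro.from_euler('xyz',s["ee_rot"]).as_matrix();T[:3,3]=s["eef_pos"]
    M=np.linalg.inv(T@np.array(c["hand_eye"])); c["rvec"]=cv2.Rodrigues(M[:3,:3])[0];c["tvec"]=M[:3,3];return c
E
python3 - <<'E'
from cell import manip
from h import *
c=manip.read_camera("top"); im=c["pixels"]
print("cam",-cv2.Rodrigues(c["rvec"])[0].T@c["tvec"])
hsv=cv2.cvtColor(im,cv2.COLOR_RGB2HSV)
m=((hsv[...,0]<22)&(hsv[...,1]>90)&(hsv[...,2]>90)).astype(np.uint8)
n,_,st,ce=cv2.connectedComponentsWithStats(m)
for s,p in zip(st[1:],ce[1:]):
    if s[4]>60 and 320<p[0]<400 and 140<p[1]<220: print("cork",p.round(1),s[4],ray(c,p,264).round(1))
ym=(hsv[...,2]<205).astype(np.uint8)
n,_,st,ce=cv2.connectedComponentsWithStats(ym)
for s,p in zip(st[1:],ce[1:]):
    if 8<s[4]<3000 and 225<p[0]<440 and 120<p[1]<320: print("blob",p.round(1),s, ray(c,p,275).round(1))
for n,p,z in [("tape",(320,140),271),("timer",(405,226),271),("L",(305,192),308),("2",(254,199),300),("3",(286,226),293),("4",(335,230),286)]: print(n,ray(c,p,z).round(1))
for p in [(222,211),(325,114),(447,228),(347,337)]: print("corner",ray(c,p,252).round(0))
cv2.imwrite("pics/topc.png",cv2.resize(im[125:265,235:425],None,fx=4,fy=4,interpolation=cv2.INTER_CUBIC)[:,:,::-1])
E
```

```text
cam [ 263.46264681  -90.54255555 1488.02642606]
cork [336.6 157.1] 248 [ 640.4 -162.4  264. ]
cork [353.2 174. ] 255 [ 592.4 -206.4  264. ]
cork [369.9 191.3] 261 [ 544.1 -250.   264. ]
cork [386.9 208.5] 265 [ 496.7 -293.6  264. ]
blob [314.  146.5] [307 135  24  18 121] [ 667.5 -101.1  275. ]
blob [322.2 138.2] [315 134  13  12  77] [ 691.1 -123.8  275. ]
blob [366.4 189.2] [ 321  143   98  100 2686] [ 547.4 -239.4  275. ]
blob [275.5 175. ] [263 167  22  15 182] [588.3   2.4 275. ]
blob [301.2 194.8] [288 185  25  20 344] [533.5 -66.  275. ]
blob [251.8 200.8] [242 193  20  15 220] [518.2  64.3 275. ]
blob [283.5 227.7] [275 222  17  12 131] [445.9 -19.7 275. ]
blob [398.4 228.3] [394 224  10  10  42] [ 441.9 -319.7  275. ]
blob [331.8 229.7] [326 226  12   8  64] [ 439.7 -145.4  275. ]
blob [405.5 235.8] [404 234   4   4  11] [ 421.9 -337.   275. ]
blob [350.5 255.9] [339 251  22  10 162] [ 371.1 -192.7  275. ]
blob [311.4 287.7] [293 272  42  37 278] [291.6 -91.3 275. ]
tape [ 687.2 -117.7  271. ]
timer [ 448.3 -338.   271. ]
L [533.4 -76.5 308. ]
2 [517.6  55.7 300. ]
3 [447.5 -27.  293. ]
4 [ 437.1 -153.3  286. ]
corner [496. 147. 252.]
corner [ 771. -133.  252.]
corner [ 445. -454.  252.]
corner [ 169. -180.  252.]
```

View pics/topc.png

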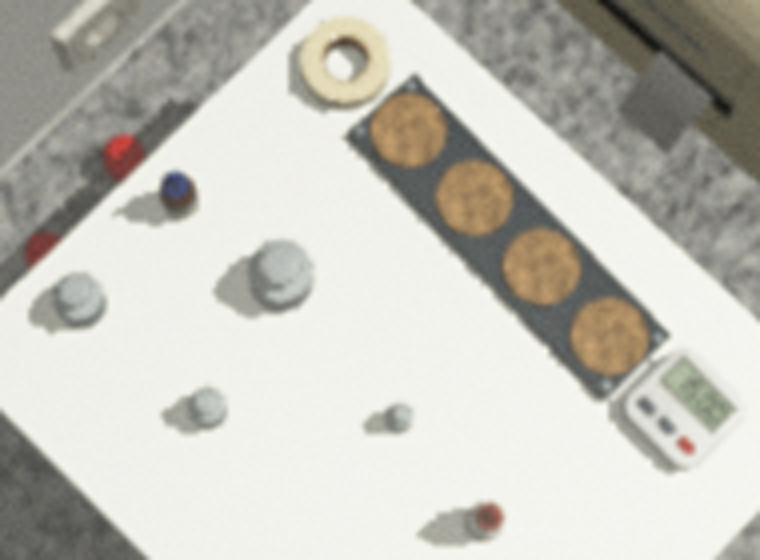

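```bash
cat >> h.py <<'E'
def shift(s,tx,ty,tz,yaw=None):
    """row (tool axes) that takes the measured pose to the target, tool down"""
    R=Ro.from_euler('xyz',s["ee_rot"]); d=R.inv().apply(np.array([tx,ty,tz])-s["eef_pos"])
    yaw=s["ee_rot"][2] if yaw is None else yaw
    r=(R.inv()*Ro.from_euler('xyz',[-np.pi/2,0,yaw])).as_rotvec()
    return d.round(1),r.round(3)
E
python3 -m pendant '[[[0,-45,0,0,-0.05,0],[0,-90,0,0,-0.1,0],[0,-135,0,0,-0.15,0],[0,-175,0,0,-0.2,0],[-33,-185,37,0,-0.25,0],[-66,-195,75,0,-0.3,0],[-99,-205,112,0,-0.35,0],[-132,-214,150,0,-0.4,0],[-165,-214,187,0,-0.45,0],[-198,-214,224,0,-0.498,0]]]' 91
python3 - <<'E'
from cell import manip
from h import *
s=manip.sense(); print(s["clock"],s["eef_pos"],s["ee_rot"],shift(s,510,-120,440,-0.831))
E
```

```text
clock: 1.2
eef_pos: [325.2, -385.6, 441.1]
ee_rot: [-1.571, -0.001, -0.829]
force: [1.5, 0.2, 0.2]
width: 0.99
1.2 [ 325.15570192 -385.55190196  441.11231927] [-1.57138767e+00 -9.55952812e-04 -8.29044207e-01] (array([-70.9,   0.9, 315.7]), array([0.001, 0.002, 0.001]))
```

```bash
python3 -m pendant '[[[-10,0,45,0,0,0],[-20,0,90,0,0,0],[-30,0,135,0,0,0],[-40,0,180,0,0,0],[-50,0,225,0,0,0],[-60,0,270,0,0,0],[-71,0,316,0,0,0],[-71,0,316,0,0,0],[-71,0,316,0,0,0],[-71,0,316,0,0,0]]]'
python3 - <<'E'
from cell import manip
from h import *
s=manip.sense(); c=wcam(manip.read_camera("wrist"),s); cv2.imwrite("pics/w1.png",c["pixels"][:,:,::-1])
for n,p,z in [("L",(533.4,-76.5),308),("2",(517.6,55.7),300),("3",(447.5,-27),293),("4",(437,-153),286),("a",(640.4,-162.4),264),("b",(592.4,-206.4),264),("c",(544.1,-250),264),("d",(496.7,-293.6),264)]: print(n,proj(c,[*p,z]).round(1))
E
```

```text
clock: 2.2
eef_pos: [509.2, -123.2, 440.4]
ee_rot: [-1.572, 0.0, -0.833]
force: [-0.9, -0.7, 0.6]
width: 0.993
L [299.2 128.9]
2 [157.5  26.5]
3 [194.  161.7]
4 [294.3 253. ]
a [449.   99.7]
b [441.9 169.1]
c [435.1 231. ]
d [429.5 285.8]
```

View pics/w1.png

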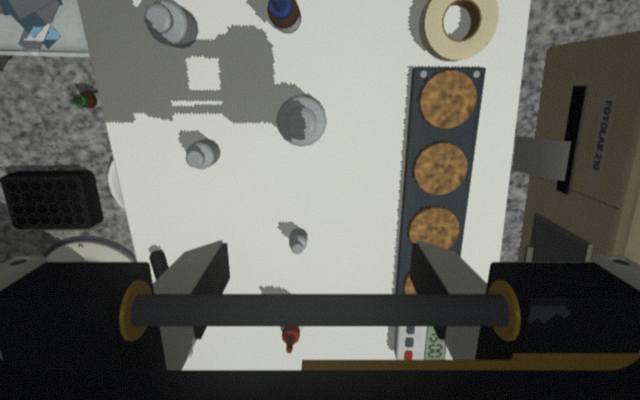

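Run:
```python
import cv2, numpy as np
im=cv2.imread("pics/w1.png")
P=[(300,120),(172,32),(202,152),(298,240)]
T=[cv2.resize(im[y-32:y+32,x-40:x+40],None,fx=5,fy=4.6875 and 5,interpolation=cv2.INTER_CUBIC)[:300] for x,y in P]
cv2.imwrite("pics/w1m.png",np.vstack([np.hstack(T[:2]),np.hstack(T[2:])]))
```

```text
(no output)
```

View pics/w1m.png

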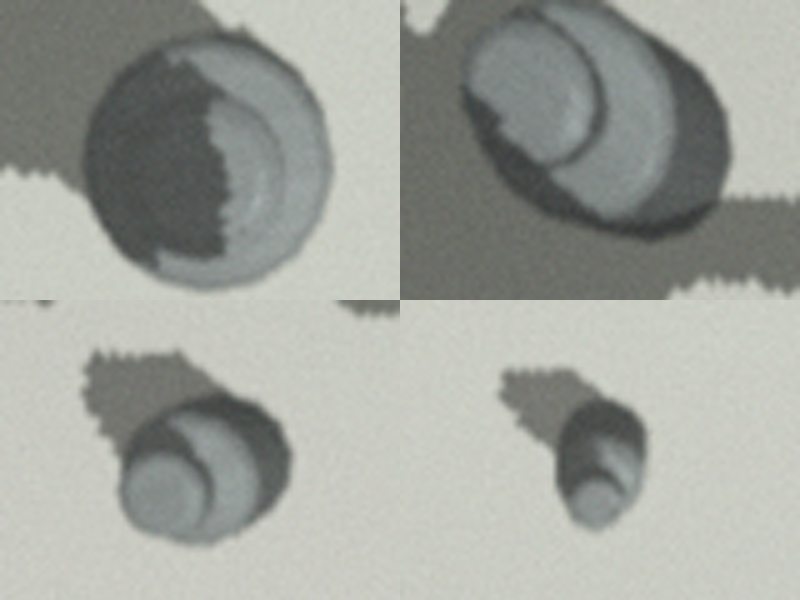

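Run:
```python
from cell import manip
from h import *
s=manip.sense(); c=wcam(manip.read_camera("wrist"),s);t=manip.read_camera("top")
for n,p,q,z in [("L",(301.6,120.8),(305.2,190.5),288),("2",(158.6,17),(254.7,198.2),300),("3",(195,158.4),(287.2,226),293),("4",(297.4,248.6),(335,228.7),286)]: print(n,"wrist",ray(c,p,z).round(1),"top",ray(t,q,z+20*(n=="L")).round(1))
for p in [(447,99),(440,168.5)]: print("cork",ray(c,p,264).round(1))
x=ray(c,(301.6,120.8),288); print(shift(s,x[0],x[1],330,-0.831))
```

```text
L wrist [537.6 -74.7 288. ] top [537.4 -77.  308. ]
2 wrist [523.8  58.4 300. ] top [519.8  53.9 300. ]
3 wrist [450.5 -26.3 293. ] top [447.5 -30.1 293. ]
4 wrist [ 442.4 -152.6  286. ] top [ 440.5 -153.3  286. ]
cork [ 639.5 -161.2  264. ]
cork [ 591.4 -205.2  264. ]
(array([-17.2, 110.4,  54.1]), array([ 0.001, -0.003, -0.   ]))
```

```bash
python3 -m pendant '[[[-8,0,27,0,0,0],[-17,20,54,0,0,0],[-17,50,54,0,0,0],[-17,80,54,0,0,0],[-17,110,54,0,0,0],[-17,135,54,0,0,0],[-17,155,54,0,0,0],[-17,170,54,0,0,0],[-17,183,54,0,0,0],[-17,183,54,0,0,0]]]' 80
python3 - <<'E'
from cell import manip
from h import *
s=manip.sense(); c=wcam(manip.read_camera("wrist"),s); cv2.imwrite("pics/w2.png",c["pixels"][:,:,::-1])
print(shift(s,537.5,-75.5,255,-0.831), s["force"])
for p in [(537.5,-75.5,308)]: print(proj(c,p))
E
```

```text
clock: 3.35
eef_pos: [537.2, -73.6, 256.3]
ee_rot: [-1.572, 0.002, -0.832]
force: [-0.1, 0.2, -0.1]
width: 0.871
(array([ 1.6,  1.3, -1. ]), array([ 0.002, -0.001, -0.002])) [-0.06597132  0.20857968 -0.07934677]
[328.41531051 327.61931236]
```

View pics/w2.png

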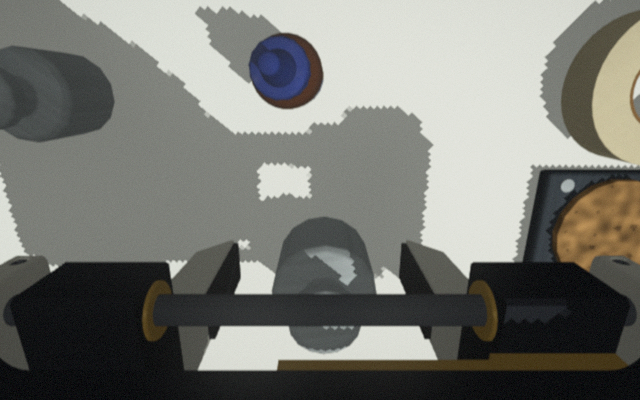

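```bash
python3 - <<'E'
from cell import manip
from h import *
s=manip.sense(); c=wcam(manip.read_camera("wrist"),s)
R=Ro.from_euler('xyz',s["ee_rot"])
for uv,z in [((324,352),308),((324,218),252)]: print(R.inv().apply(ray(c,uv,z)-s["eef_pos"]).round(1))
E
python3 -m pendant '[[[0,0,0,0,0,0],[0,0,0,0,0,0],[0,0,0,0,0,0],[0,0,0,0,0,0],[0,0,0,0,0,0],[0,0,0,0,0,0],[0,0,0,0,0,0],[0,0,0,0,0,0],[0,0,0,0,0,0],[0,0,0,0,0,0]]]' 30 40
```

```text
[ -0.  -50.5 -12.8]
[ 0.5  5.5 19.6]
clock: 4.45
eef_pos: [538.5, -73.3, 257.9]
ee_rot: [-1.57, -0.001, -0.831]
force: [1.5, -2.2, 2.2]
width: 0.47
```

```bash
python3 -m pendant '[[[0,-15,0,0,0,0],[0,-45,0,0,0,0],[0,-85,0,0,0,0],[20,-110,-27,0,0,0],[45,-110,-60,0,0,0],[70,-110,-95,0,0,0],[95,-110,-128,0,0,0],[118,-110,-158,0,0,0],[134,-100,-179,0,0,0],[134,-75,-179,0,0,0]]]'
python3 -m pendant '[[[0,15,0,0,0,0],[0,25,0,0,0,0],[0,35,0,0,0,0],[0,45,0,0,0,0],[0,50,0,0,0,0],[0,50,0,0,0,0],[0,50,0,0,0,0],[0,50,0,0,0,0],[0,50,0,0,0,0],[0,50,0,0,0,0]]]'
python3 - <<'E'
from cell import manip
from h import *
s=manip.sense(); c=wcam(manip.read_camera("wrist"),s); cv2.imwrite("pics/w3.png",c["pixels"][:,:,::-1])
print(shift(s,496.5,-293,268.5,-0.831), s["force"],s["width"])
for p in [(592,-206,264),(544.2,-249.5,264)]: print(proj(c,p))
E
```

```text
clock: 5.45
eef_pos: [494.9, -298.5, 333.5]
ee_rot: [-1.572, -0.002, -0.839]
force: [0.1, -0.1, -4.7]
width: 0.467
clock: 6.45
eef_pos: [496.4, -292.7, 283.1]
ee_rot: [-1.571, -0.001, -0.831]
force: [-0.1, 0.5, -4.4]
width: 0.467
(array([ 0.2, 14.6, -0.1]), array([-0.   , -0.   ,  0.001])) [-0.08865162  0.53235558 -4.4187046 ] 0.46747028183828676
[323.7964408  -25.20743831]
[323.29360519 123.83077328]
```

View pics/w3.png

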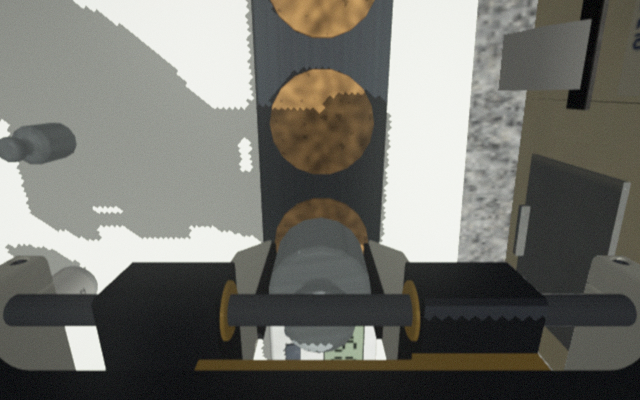

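```bash
python3 -m pendant '[[[0,4,0,0,0,0],[0,8,0,0,0,0],[0,10,0,0,0,0],[0,11,0,0,0,0],[0,12,0,0,0,0],[0,13,0,0,0,0],[0,13,0,0,0,0],[0,13,0,0,0,0],[0,13,0,0,0,0],[0,13,0,0,0,0]]]'
```

```text
clock: 7.5
eef_pos: [496.4, -292.6, 270.0]
ee_rot: [-1.571, -0.0, -0.831]
force: [-1.8, -0.4, -0.5]
width: 0.468
```

```bash
python3 -m pendant '[[[0,0,0,0,0,0],[0,0,0,0,0,0],[0,0,0,0,0,0],[0,0,0,0,0,0],[0,-5,0,0,0,0],[0,-20,0,0,0,0],[0,-45,0,0,0,0],[0,-70,0,0,0,0],[0,-95,0,0,0,0],[0,-110,0,0,0,0]]]' 64
python3 - <<'E'
from cell import manip
from h import *
s=manip.sense(); print(shift(s,521.5,56,380,-0.831), s["force"],s["width"])
t=manip.read_camera("top"); cv2.imwrite("pics/t2.png",cv2.resize(t["pixels"][125:265,235:425],None,fx=4,fy=4,interpolation=cv2.INTER_CUBIC)[:,:,::-1])
E
```

```text
clock: 8.5
eef_pos: [497.3, -292.6, 383.1]
ee_rot: [-1.57, -0.004, -0.831]
force: [0.7, -0.9, -1.2]
width: 0.694
(array([-241.1,    2.5,  253. ]), array([-0.001,  0.   ,  0.004])) [ 0.66299805 -0.92225322 -1.17082236] 0.6943891020757214
```

```bash
python3 -m pendant '[[[-30,0,32,0,0,0],[-60,0,63,0,0,0],[-90,0,95,0,0,0],[-120,0,126,0,0,0],[-150,0,158,0,0,0],[-180,0,189,0,0,0],[-210,0,221,0,0,0],[-241,0,253,0,0,0],[-241,0,253,0,0,0],[-241,0,253,0,0,0]]]' 80
python3 - <<'E'
from cell import manip
from h import *
s=manip.sense(); c=wcam(manip.read_camera("wrist"),s); cv2.imwrite("pics/w4.png",c["pixels"][:,:,::-1])
print(s["eef_pos"],shift(s,521.5,56,257,-0.831), s["force"],s["width"])
print(proj(c,(521.5,56,300)))
E
```

```text
clock: 9.55
eef_pos: [520.3, 57.4, 379.5]
ee_rot: [-1.571, 0.0, -0.827]
force: [0.2, -0.9, 0.1]
width: 0.869
[520.28034093  57.41180124 379.53062981] (array([  1.9, 122.5,  -0. ]), array([ 0.   ,  0.004, -0.   ])) [ 0.16593739 -0.86888346  0.14474022] 0.8686114639365974
[324.5196502  207.11989012]
```

View pics/w4.png

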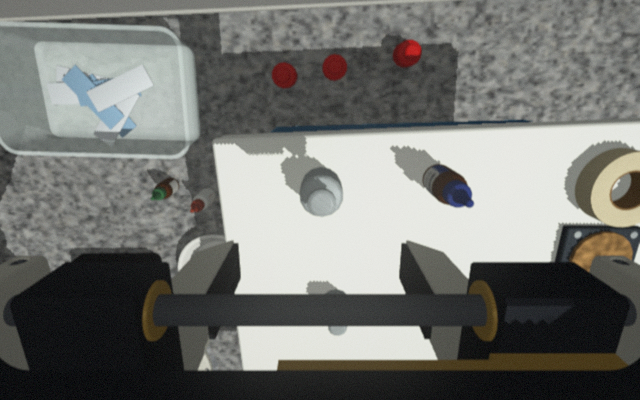

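Run:
```python
from cell import manip
from h import *
s=manip.sense(); c=wcam(manip.read_camera("wrist"),s);t=manip.read_camera("top")
for z in (300,310,320,330,340): print(z,ray(c,(470,202),z).round(1),ray(t,(279.2,171.2),z).round(1))
x=ray(c,(321.5,203),300);print(x,shift(s,x[0],x[1],260,-0.831))
```

```text
300 [594.4 -19.9 300. ] [591.7  -9.  300. ]
310 [593.8 -14.3 310. ] [589.   -9.7 310. ]
320 [593.2  -8.8 320. ] [586.2 -10.4 320. ]
330 [592.6  -3.3 330. ] [583.4 -11.1 330. ]
340 [592.    2.3 340. ] [580.7 -11.7 340. ]
[522.5817747   57.81489892 300.        ] (array([ -0.3, 119.4,   3.2]), array([0.001, 0.001, 0.   ]))
```

```bash
python3 -m pendant '[[[0,30,3,0,0,0],[0,60,3,0,0,0],[0,85,3,0,0,0],[0,105,3,0,0,0],[0,117,3,0,0,0],[0,117,3,0,0,0],[0,117,3,0,0,0],[0,117,3,0,0,0],[0,117,3,0,0,0],[0,117,3,0,0,0]]]'
python3 -m pendant '[[[0,0,0,0,0,0],[0,0,0,0,0,0],[0,0,0,0,0,0],[0,0,0,0,0,0],[0,0,0,0,0,0],[0,0,0,0,0,0],[0,0,0,0,0,0],[0,0,0,0,0,0],[0,0,0,0,0,0],[0,0,0,0,0,0]]]' 20 30
python3 - <<'E'
from cell import manip
from h import *
s=manip.sense();print(s["eef_pos"],shift(s,544.2,-249.5,380,-0.831))
E
```

```text
clock: 10.7
eef_pos: [523.3, 58.0, 263.5]
ee_rot: [-1.57, -0.001, -0.831]
force: [0.3, 0.3, -0.1]
width: 0.874
clock: 11.7
eef_pos: [522.9, 58.0, 262.7]
ee_rot: [-1.571, 0.0, -0.831]
force: [0.0, 0.1, -0.0]
width: 0.362
[522.87047881  58.02066088 262.74301214] (array([ 241.5, -117.3, -191.6]), array([-0.,  0., -0.]))
```

```bash
python3 -m pendant '[[[0,-15,0,0,0,0],[0,-45,0,0,0,0],[0,-85,0,0,0,0],[30,-110,-24,0,0,0],[60,-115,-48,0,0,0],[95,-115,-76,0,0,0],[130,-115,-103,0,0,0],[165,-115,-130,0,0,0],[200,-115,-158,0,0,0],[225,-115,-178,0,0,0]]]'
python3 -m pendant '[[[10,0,-8,0,0,0],[16,20,-12.5,0,0,0],[16,40,-12.5,0,0,0],[16,55,-12.5,0,0,0],[16,70,-12.5,0,0,0],[16,80,-12.5,0,0,0],[16,85,-12.5,0,0,0],[16,90,-12.5,0,0,0],[16,90,-12.5,0,0,0],[16,90,-12.5,0,0,0]]]'
python3 - <<'E'
from cell import manip
from h import *
s=manip.sense(); c=wcam(manip.read_camera("wrist"),s); cv2.imwrite("pics/w5.png",c["pixels"][:,:,::-1])
print(shift(s,544.6,-248.5,275,-0.831), s["force"],s["width"])
for p in [(592,-206,264),(544.6,-248.5,264)]: print(proj(c,p))
E
```

```text
clock: 12.7
eef_pos: [542.3, -232.4, 378.1]
ee_rot: [-1.572, -0.0, -0.835]
force: [0.9, -0.1, -3.0]
width: 0.353
clock: 13.7
eef_pos: [545.0, -248.5, 288.3]
ee_rot: [-1.57, -0.001, -0.831]
force: [0.2, 0.0, -2.7]
width: 0.36
(array([-0.3, 13.3, -0.3]), array([-0.   ,  0.   ,  0.001])) [ 0.22604479  0.02967058 -2.69227091] 0.35954321373862796
[323.26617846 125.01418373]
[322.03671977 239.24871188]
```

View pics/w5.png

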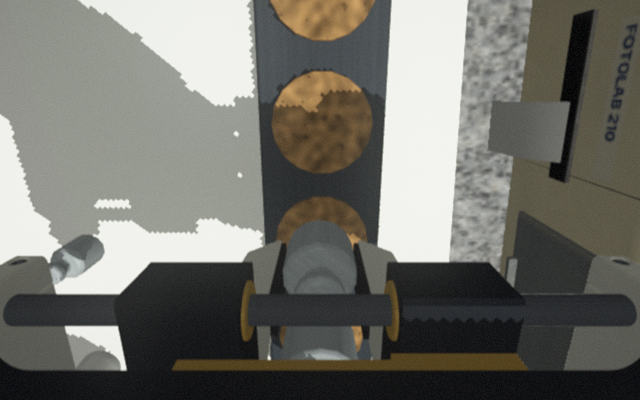

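```bash
python3 -m pendant '[[[0,4,0.7,0,0,0],[0,8,0.7,0,0,0],[0,10,0.7,0,0,0],[0,11,0.7,0,0,0],[0,12,0.7,0,0,0],[0,13,0.7,0,0,0],[0,13,0.7,0,0,0],[0,13,0.7,0,0,0],[0,13,0.7,0,0,0],[0,13,0.7,0,0,0]]]'
python3 -m pendant '[[[0,0,0,0,0,0],[0,0,0,0,0,0],[0,0,0,0,0,0],[0,0,0,0,0,0],[0,-5,0,0,0,0],[0,-20,0,0,0,0],[0,-45,0,0,0,0],[0,-70,0,0,0,0],[0,-95,0,0,0,0],[0,-105,0,0,0,0]]]' 54
python3 - <<'E'
from cell import manip
from h import *
s=manip.sense(); print(shift(s,449.5,-28,380,-0.831), s["force"],s["width"])
E
```

```text
clock: 14.75
eef_pos: [545.2, -248.0, 274.8]
ee_rot: [-1.571, -0.0, -0.831]
force: [-0.1, 0.1, -3.1]
width: 0.361
clock: 15.75
eef_pos: [546.6, -247.9, 383.7]
ee_rot: [-1.569, -0.005, -0.831]
force: [-0.2, 1.2, -0.1]
width: 0.588
(array([-227.8,    2.8,   76.6]), array([-0.002,  0.   ,  0.005])) [-0.24568053  1.18120389 -0.05956374] 0.5877817359711754
```

```bash
python3 -m pendant '[[[-40,0,13,0,0,0],[-80,0,27,0,0,0],[-120,0,40,0,0,0],[-160,0,54,0,0,0],[-200,0,67,0,0,0],[-228,0,77,0,0,0],[-228,0,77,0,0,0],[-228,0,77,0,0,0],[-228,0,77,0,0,0],[-228,0,77,0,0,0]]]' 60
python3 - <<'E'
from cell import manip
from h import *
s=manip.sense(); c=wcam(manip.read_camera("wrist"),s); cv2.imwrite("pics/w6.png",c["pixels"][:,:,::-1])
t=manip.read_camera("top"); cv2.imwrite("pics/t3.png",t["pixels"][:,:,::-1])
print(s["eef_pos"],shift(s,449.5,-28,257,-0.831), s["force"],s["width"])
print(proj(c,(449.5,-28,293)))
w=c["pixels"][100:300,160:480];tt=t["pixels"][150:250,320:480]
A=cv2.resize(w,None,fx=2,fy=2,interpolation=cv2.INTER_CUBIC)[:400]
B=cv2.resize(tt[30:80,20:100],(640,400),interpolation=cv2.INTER_CUBIC)[:200]
cv2.imwrite("pics/m6.png",np.vstack([A,B])[:,:,::-1])
E
```

```text
clock: 16.75
eef_pos: [448.6, -28.8, 379.6]
ee_rot: [-1.57, 0.001, -0.833]
force: [0.7, -0.1, 0.3]
width: 0.651
[448.60407865 -28.83873288 379.60629164] (array([1.000e-01, 1.226e+02, 1.200e+00]), array([-0.   , -0.002, -0.001])) [ 0.65626718 -0.11635325  0.29623918] 0.6512834595279385
[321.9128652  202.42500907]
```

View pics/m6.png

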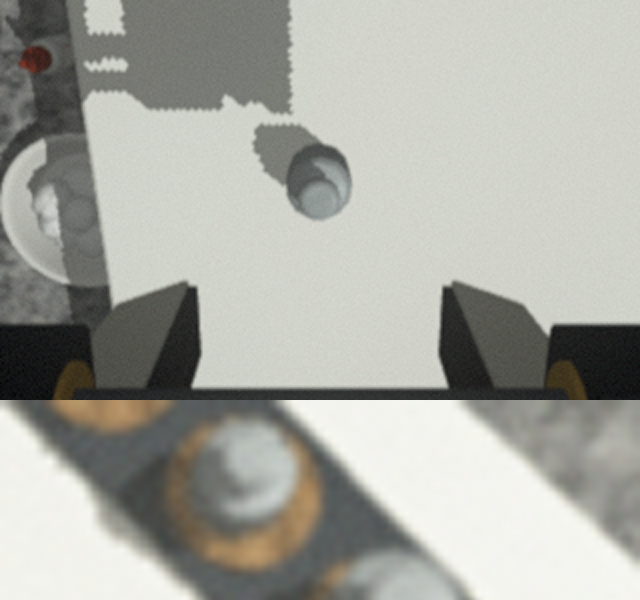

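```bash
python3 -m pendant '[[[-1,30,2.7,0,0,0],[-1,60,2.7,0,0,0],[-1,85,2.7,0,0,0],[-1,105,2.7,0,0,0],[-1,117,2.7,0,0,0],[-1,122,2.7,0,0,0],[-1,122,2.7,0,0,0],[-1,122,2.7,0,0,0],[-1,122,2.7,0,0,0],[-1,122,2.7,0,0,0]]]'
python3 -m pendant '[[[0,0,0,0,0,0],[0,0,0,0,0,0],[0,0,0,0,0,0],[0,0,0,0,0,0],[0,0,0,0,0,0],[0,0,0,0,0,0],[0,0,0,0,0,0],[0,0,0,0,0,0],[0,0,0,0,0,0],[0,0,0,0,0,0]]]' 14 25
python3 - <<'E'
from cell import manip
from h import *
s=manip.sense();print(s["eef_pos"],shift(s,592.4,-204.9,372,-0.831))
E
```

```text
clock: 17.85
eef_pos: [450.2, -25.3, 258.4]
ee_rot: [-1.57, -0.001, -0.831]
force: [-0.1, -0.1, -0.2]
width: 0.654
clock: 18.85
eef_pos: [449.7, -25.2, 257.8]
ee_rot: [-1.571, -0.0, -0.831]
force: [-0.5, -0.8, 0.4]
width: 0.272
[449.73533427 -25.21010022 257.75123508] (array([ 228.9, -114.2,  -15.8]), array([-0.,  0.,  0.]))
```

```bash
python3 -m pendant '[[[0,-15,0,0,0,0],[0,-45,0,0,0,0],[0,-85,0,0,0,0],[30,-110,-2,0,0,0],[65,-115,-4,0,0,0],[100,-115,-7,0,0,0],[140,-115,-10,0,0,0],[180,-115,-13,0,0,0],[215,-115,-15,0,0,0],[229,-115,-16,0,0,0]]]'
python3 -m pendant '[[[0,10,0,0,0,0],[0,25,0,0,0,0],[0,45,0,0,0,0],[0,60,0,0,0,0],[0,75,0,0,0,0],[0,83,0,0,0,0],[0,88,0,0,0,0],[0,90,0,0,0,0],[0,90,0,0,0,0],[0,90,0,0,0,0]]]'
python3 - <<'E'
from cell import manip
from h import *
s=manip.sense(); c=wcam(manip.read_camera("wrist"),s); cv2.imwrite("pics/w7.png",c["pixels"][:,:,::-1])
print(shift(s,592.4,-204.9,270,-0.831), s["force"],s["width"])
for p in [(640,-161.8,264),(592.4,-204.9,264)]: print(proj(c,p))
E
```

```text
clock: 19.85
eef_pos: [593.0, -209.0, 370.6]
ee_rot: [-1.571, 0.002, -0.835]
force: [0.7, 0.3, -1.1]
width: 0.274
clock: 20.85
eef_pos: [592.7, -205.1, 283.4]
ee_rot: [-1.57, -0.001, -0.831]
force: [-0.3, 0.7, -1.3]
width: 0.276
(array([-0.3, 13.4, -0.1]), array([-0.001, -0.   ,  0.001])) [-0.29440813  0.69375667 -1.30875989] 0.27608308370500007
[322.62377856 124.40630324]
[321.99849716 242.45552149]
```

View pics/w7.png

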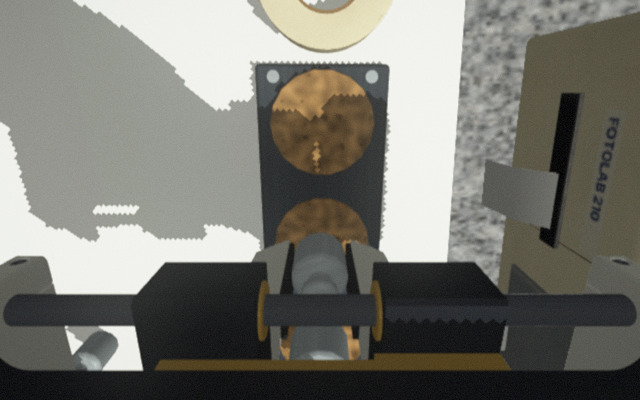

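```bash
python3 -m pendant '[[[0,4,0.5,0,0,0],[0,8,0.5,0,0,0],[0,10,0.5,0,0,0],[0,11,0.5,0,0,0],[0,12,0.5,0,0,0],[0,13,0.5,0,0,0],[0,13.5,0.5,0,0,0],[0,13.5,0.5,0,0,0],[0,13.5,0.5,0,0,0],[0,13.5,0.5,0,0,0]]]'
python3 -m pendant '[[[0,0,0,0,0,0],[0,0,0,0,0,0],[0,0,0,0,0,0],[0,0,0,0,0,0],[0,-5,0,0,0,0],[0,-20,0,0,0,0],[0,-45,0,0,0,0],[0,-70,0,0,0,0],[0,-95,0,0,0,0],[0,-110,0,0,0,0]]]' 46
python3 - <<'E'
from cell import manip
from h import *
s=manip.sense(); print(shift(s,442,-152.5,380,-0.831), s["force"],s["width"])
E
```

```text
clock: 21.9
eef_pos: [592.7, -204.7, 269.8]
ee_rot: [-1.571, -0.0, -0.831]
force: [-1.6, 0.4, 5.6]
width: 0.277
clock: 22.9
eef_pos: [593.6, -204.4, 382.8]
ee_rot: [-1.569, -0.003, -0.831]
force: [0.4, -0.1, -0.7]
width: 0.496
(array([-140.5,    2.2,  -76.9]), array([-0.002,  0.   ,  0.003])) [ 0.40379382 -0.13636861 -0.7478537 ] 0.4958076006107161
```

```bash
python3 -m pendant '[[[-35,0,-19,0,0,0],[-70,0,-38,0,0,0],[-105,0,-57,0,0,0],[-140,0,-77,0,0,0],[-140,0,-77,0,0,0],[-140,0,-77,0,0,0],[-140,0,-77,0,0,0],[-140,0,-77,0,0,0],[-140,0,-77,0,0,0],[-140,0,-77,0,0,0]]]' 50
python3 - <<'E'
from cell import manip
from h import *
s=manip.sense(); c=wcam(manip.read_camera("wrist"),s); cv2.imwrite("pics/w8.png",c["pixels"][:,:,::-1])
t=manip.read_camera("top"); cv2.imwrite("pics/t3.png",t["pixels"][:,:,::-1])
print(s["eef_pos"],shift(s,442,-152.5,257,-0.831), s["force"],s["width"])
print(proj(c,(442,-152.5,286)))
w=c["pixels"][100:300,160:560]
cv2.imwrite("pics/m8.png",cv2.resize(w,None,fx=2,fy=2,interpolation=cv2.INTER_CUBIC)[:,:,::-1])
E
```

```text
clock: 23.9
eef_pos: [441.9, -153.0, 378.9]
ee_rot: [-1.569, 0.001, -0.83]
force: [0.9, 0.0, 0.3]
width: 0.544
[ 441.89852283 -152.9915107   378.935389  ] (array([-1.000e-01,  1.219e+02,  2.000e-01]), array([-0.001,  0.001, -0.001])) [0.88726794 0.03625288 0.27372755] 0.543616775767392
[321.57855507 200.96089011]
```

View pics/m8.png

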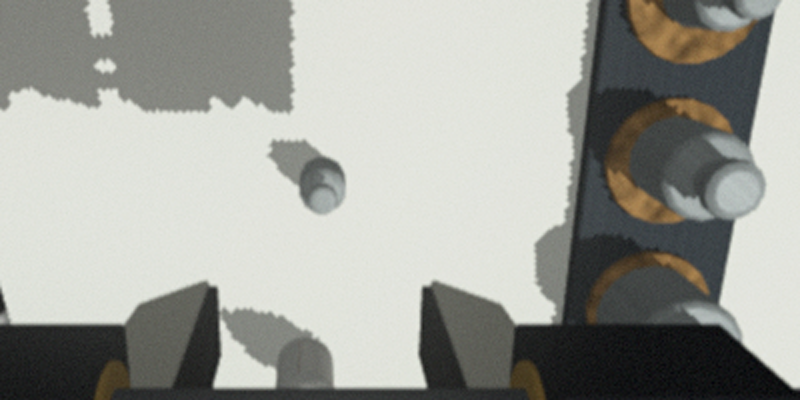

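```bash
python3 -m pendant '[[[-0.5,30,1.4,0,0,0],[-0.5,60,1.4,0,0,0],[-0.5,85,1.4,0,0,0],[-0.5,105,1.4,0,0,0],[-0.5,115,1.4,0,0,0],[-0.5,119,1.4,0,0,0],[-0.5,119,1.4,0,0,0],[-0.5,119,1.4,0,0,0],[-0.5,119,1.4,0,0,0],[-0.5,119,1.4,0,0,0]]]'
python3 -m pendant '[[[0,0,0,0,0,0],[0,0,0,0,0,0],[0,0,0,0,0,0],[0,0,0,0,0,0],[0,0,0,0,0,0],[0,0,0,0,0,0],[0,0,0,0,0,0],[0,0,0,0,0,0],[0,0,0,0,0,0],[0,0,0,0,0,0]]]' 8 20
python3 - <<'E'
from cell import manip
from h import *
s=manip.sense();print(s["eef_pos"],shift(s,640.9,-160.9,375,-0.831))
E
```

```text
clock: 25.0
eef_pos: [442.5, -152.2, 260.9]
ee_rot: [-1.571, -0.001, -0.831]
force: [0.0, 0.4, 0.7]
width: 0.549
clock: 26.0
eef_pos: [442.1, -152.0, 260.3]
ee_rot: [-1.571, -0.0, -0.831]
force: [0.9, -0.2, 0.9]
width: 0.195
[ 442.10343459 -151.9587358   260.27001151] (array([ 140.6, -114.7,  140.8]), array([-0.,  0.,  0.]))
```

```bash
python3 -m pendant '[[[0,-15,0,0,0,0],[0,-45,0,0,0,0],[0,-85,0,0,0,0],[25,-110,25,0,0,0],[50,-115,50,0,0,0],[75,-115,75,0,0,0],[100,-115,100,0,0,0],[125,-115,125,0,0,0],[140.5,-115,141,0,0,0],[140.5,-115,141,0,0,0]]]'
python3 -m pendant '[[[0,10,0,0,0,0],[0,25,0,0,0,0],[0,45,0,0,0,0],[0,60,0,0,0,0],[0,75,0,0,0,0],[0,83,0,0,0,0],[0,88,0,0,0,0],[0,90,0,0,0,0],[0,90,0,0,0,0],[0,90,0,0,0,0]]]'
python3 - <<'E'
from cell import manip
from h import *
s=manip.sense(); c=wcam(manip.read_camera("wrist"),s); cv2.imwrite("pics/w9.png",c["pixels"][:,:,::-1])
print(shift(s,640.9,-160.9,272,-0.831), s["force"],s["width"])
for p in [(640.9,-160.9,264)]: print(proj(c,p),ray(c,(320,200),264))
E
```

```text
clock: 27.0
eef_pos: [642.8, -160.0, 374.8]
ee_rot: [-1.569, 0.002, -0.83]
force: [0.1, 0.2, -0.6]
width: 0.195
clock: 28.0
eef_pos: [641.3, -160.5, 285.9]
ee_rot: [-1.57, -0.001, -0.831]
force: [0.3, 0.2, -0.6]
width: 0.194
(array([-0. , 13.9, -0.6]), array([-0.001,  0.   ,  0.001])) [ 0.34839284  0.19296074 -0.58767683] 0.1938968600278971
[322.53925294 241.37400301] [ 657.93761381 -143.44389878  264.        ]
```

View pics/w9.png

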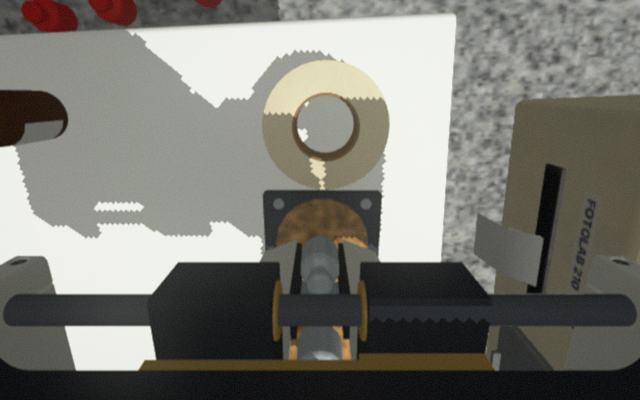

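```bash
python3 -m pendant '[[[0,4,-0.5,0,0,0],[0,8,-0.5,0,0,0],[0,10,-0.5,0,0,0],[0,11,-0.5,0,0,0],[0,12,-0.5,0,0,0],[0,13,-0.5,0,0,0],[0,13.3,-0.5,0,0,0],[0,13.3,-0.5,0,0,0],[0,13.3,-0.5,0,0,0],[0,13.3,-0.5,0,0,0]]]'
python3 -m pendant '[[[0,0,0,0,0,0],[0,0,0,0,0,0],[0,0,0,0,0,0],[0,0,0,0,0,0],[0,-5,0,0,0,0],[0,-20,0,0,0,0],[0,-45,0,0,0,0],[0,-70,0,0,0,0],[0,-95,0,0,0,0],[0,-115,0,0,0,0]]]' 40
python3 -m pendant '[[[0,0,-40,0,0,0],[0,0,-80,0,0,0],[0,0,-110,0,0,0],[0,-10,-110,0,0,0],[0,-40,-110,0,0,0],[0,-60,-110,0,0,0],[0,-60,-110,0,0,0],[0,-60,-110,0,0,0],[0,-60,-110,0,0,0],[0,-60,-110,0,0,0]]]'
python3 - <<'E'
from cell import manip
from h import *
s=manip.sense(); c=wcam(manip.read_camera("wrist"),s); cv2.imwrite("pics/w10.png",c["pixels"][:,:,::-1])
print(s["eef_pos"],s["force"])
R=np.array([[640.9,-161],[592.7,-204.6],[544.8,-248.3],[496.7,-292.3]]);H=[34,41,48,56]
for p,h in zip(R,H): print("cork",proj(c,[*p,264]).round(1),"knob",proj(c,[*p,264+h]).round(1))
E
```

```text
clock: 29.05
eef_pos: [640.6, -160.9, 272.3]
ee_rot: [-1.571, -0.0, -0.831]
force: [-1.9, 0.0, 3.5]
width: 0.198
clock: 30.05
eef_pos: [641.0, -160.6, 390.2]
ee_rot: [-1.569, -0.002, -0.831]
force: [1.3, 0.6, -0.2]
width: 0.436
clock: 31.05
eef_pos: [559.1, -234.9, 446.1]
ee_rot: [-1.571, 0.001, -0.831]
force: [0.2, -0.2, -0.1]
width: 0.433
[ 559.05662096 -234.85853276  446.06645106] [ 0.18591792 -0.16293133 -0.14571664]
cork [322.3  54.1] knob [322.6  50.3]
cork [321.9 127.4] knob [322.1 132.7]
cork [321.8 192.5] knob [322. 208.]
cork [321.8 251. ] knob [322.1 278.1]
```

View pics/w10.png

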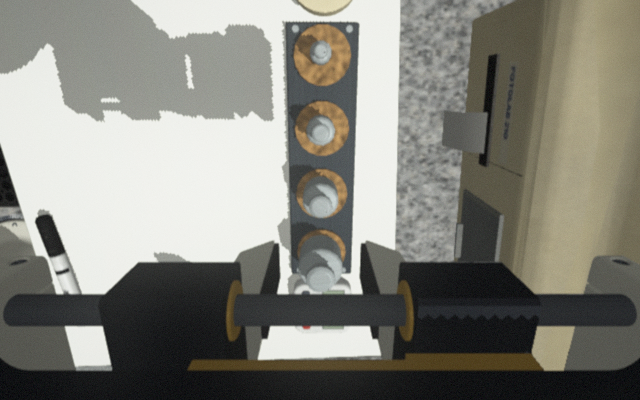

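Run:
```python
import cv2
im=cv2.imread("pics/w10.png")[15:300,280:365]
a=cv2.resize(im[:145],None,fx=4,fy=4,interpolation=cv2.INTER_CUBIC);b=cv2.resize(im[140:285],None,fx=4,fy=4,interpolation=cv2.INTER_CUBIC)
import numpy as np; cv2.imwrite("pics/w10z.png",np.hstack([a,b]))
```

```text
(no output)
```

View pics/w10z.png

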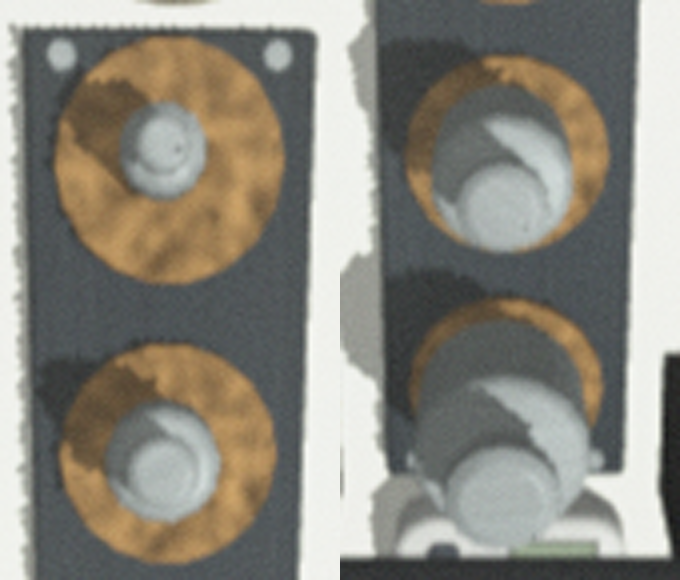

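```bash
python3 -m pendant '[[[-40,0,0,0,0,0],[-80,0,0,0,0,0],[-120,0,0,0,0,0],[-160,0,0,0,0,0],[-200,0,0,0,0,0],[-200,0,0,0,0,0],[-200,0,0,0,0,0],[-200,0,0,0,0,0],[-200,0,0,0,0,0],[-200,0,0,0,0,0]]]'
python3 - <<'E'
from cell import manip
from h import *
c=manip.read_camera("top"); a=cv2.imread("pics/top0.png")[:,:,::-1]; b=c["pixels"]
R=np.array([[640.4,-162.4],[592.4,-206.4],[544.1,-250],[496.7,-293.6]]);H=[34,41,48,56]
z=cv2.resize(b[125:265,300:440],None,fx=4,fy=4,interpolation=cv2.INTER_CUBIC).copy()
for p,h in zip(R,H):
    k=proj(c,[*p,264+h]); print(k.round(1)); q=((k+.5-[300,125])*4).astype(int); cv2.drawMarker(z,tuple(int(v) for v in q),(255,0,0),cv2.MARKER_CROSS,8,1)
for n,(x,y) in {"tape":(320,140),"timer":(405,226)}.items():
    r=cv2.matchTemplate(b[y-22:y+22,x-22:x+22].copy(),a[y-14:y+14,x-14:x+14].copy(),cv2.TM_CCOEFF_NORMED); print(n,cv2.minMaxLoc(r)[1::2])
cv2.imwrite("pics/t9.png",z[:,:,::-1])
E
```

```text
clock: 32.1
eef_pos: [424.7, -88.1, 446.5]
ee_rot: [-1.569, 0.003, -0.831]
force: [-0.3, 0.1, 0.4]
width: 0.434
[337.2 153.3]
[354.5 169.9]
[372.2 187.1]
[390.4 204.4]
tape (0.9978212714195251, (8, 8))
timer (0.977912962436676, (8, 8))
```

Run:
```python
from cell import manip
from h import *
c=manip.read_camera("top"); hsv=cv2.cvtColor(c["pixels"],cv2.COLOR_RGB2HSV)
for p,h,r in zip([[640.4,-162.4],[592.4,-206.4],[544.1,-250],[496.7,-293.6]],[22,26,31,36],[9.5,13,17,22]):
    k=proj(c,[*p,264+h]); R=r*469/1210+2.5
    yy,xx=np.mgrid[:400,:640]; m=((np.hypot(xx-k[0],yy-k[1])<R+3)&(hsv[...,1]<60)&(hsv[...,2]>115)).astype(np.uint8)
    n,_,st,ce=cv2.connectedComponentsWithStats(m); i=1+st[1:,4].argmax()
    print(k.round(1),ce[i].round(1),st[i], "mm off", (ray(c,ce[i],264+h)[:2]-p).round(1))
```

```text
[337.  154.7] [336.8 154.9] [334 152   6   8  35] mm off [-0.8  0.5]
[354.  171.4] [354.2 171.7] [350 167   9  11  64] mm off [-0.7 -0.5]
[371.4 188.6] [373.3 186.1] [365 177  19  19 183] mm off [ 6.7 -5.3]
[389.1 205.9] [392.8 205.5] [381 192  23  28 393] mm off [ 0.9 -9.6]
```

Run:
```python
from cell import manip
from h import *
c=manip.read_camera("top"); hsv=cv2.cvtColor(c["pixels"],cv2.COLOR_RGB2HSV)
for nm,x0,y0 in (("second",358,176),("L",375,190)):
    print(nm,x0,y0)
    for y in range(y0,y0+28): print(y,''.join('#' if s>75 and v>80 else ('.' if v<105 else ('W' if v>215 else 'o')) for s,v in hsv[y,x0:x0+34,1:]))
```

```text
second 358 176
176 #####.......ooWWWWWWWWWWWWWWWWWWWW
177 #####........ooWWWWWWWWWWWWWWWWWWW
178 ####o.........ooWWWWWWWWWWWWWWWWWW
179 ####...........ooWWWWWWWWWWWWWWWWW
180 ###o............ooWWWWWWWWWWWWWWWW
181 ##o..............ooWWWWWWWWWWWWWWW
182 #........ooooooo..ooWWWWWWWWWWWWWW
183 ......oooooooooooo.ooWWWWWWWWWWWWW
184 .....o##ooooooooooo.ooWWWWWWWWWWWW
185 ....o##ooooooooooooo.ooWWWWWWWWWWW
186 ....o#ooooooooooooo#o.ooWWWWWWWWWW
187 ....##..oooooooooooo#..ooWWWWWWWWW
188 ....#..ooooooooooooo#o..ooWWWWWWWW
189 ...##..ooooooooooooo#o...ooWWWWWWW
190 ...##..oooooooooooo###....ooWWWWWW
191 ...##...ooooooooooo###.....ooWWWWW
192 ...##...ooooooooooo###o.....ooWWWW
193 ....#....ooooooooo####o......ooWWW
194 ....#....oooooooo#####........ooWW
195 .....##.o..ooooo#####o.........ooW
196 .....###oo..oo#######..........ooo
197 o....###############o............o
198 oo....o############o........oooooo
199 ooo....###########o.......oooooooo
200 Wooo....oo######oo.....ooooooooooo
201 WWooo.......ooo.......o##ooooooooo
202 WWWooo................o#oooooooooo
203 WWWWooo...............oooooo
[... 408 characters left out ...]
00 o.....oooooooooooooooWWWWWWWWWWWWW
201 .....o##ooooooooooooooWWWWWWWWWWWW
202 .....o#ooooooooooooooooWWWWWWWWWWW
203 .....oooooooooooooooooooWWWWWWWWWW
204 .......oooooooooooooooooWWWWWWWWWW
205 .......ooooooooooooooooooWWWWWWWWW
206 ....o..oooooooooooooooooooWWWWWWWW
207 ...#o.oooooooooooooooooooooWWWWWWW
208 ...#o.ooooooooooooooooooooooWWWWWW
209 ...#...oooooooooooooooooooooWWWWWW
210 .......ooooooooooooooooooooWWWWWWW
211 .......ooooooooooooWooo.ooWWWWWWWW
212 ........oooooooooooooooooWWWWWWWWW
213 .........oooooooooooooooWWWWWWoWWW
214 .........ooooooooooooooWWooooooooW
215 o.....oo...ooooooooooooooooWoooooo
216 oo...........oooooooooooooWooooooo
217 ooo.......ooooo##oooWooooooooooooo
```

```bash
python3 -c "
from cell import manip
print(manip.sense()['force'],manip.sense()['clock']); print(manip.finish_job())"
```

```text
[-1.07983147 -0.03557272  1.11981534] 32.25
the job is handed in; nothing more can be done
None
```

All four weights are back on the cork rests, and I handed the job in at about 32 s. The largest is on rest_d at the timer's end. Then come the second on rest_c, the third on rest_b and the smallest on rest_a, at the tape's end. I gripped each one by its cylinder. The hand was about 450 mm up and clear of everything at hand-in.

**Last checks**
- **Upright and on the rests:** the last wrist picture shows all four standing upright on their corks, in the right order.
- **Third and smallest:** both the wrist and top cameras put them within about 1 mm of the cork centres.
- **Second and largest:** these look within about 2–3 mm of centre. In the wrist picture, two estimates of the largest weight's offset along the row disagreed in sign by 1–2 mm.
- **One failed check:** my first automatic top-camera measurement for those two read 8–10 mm off. Its mask had picked up the white cover. A cleaner pixel map put both within about one pixel (2.6 mm) of where they should be, so I did not move them.
- **Timer and tape:** matching the before and after top pictures showed no shift in either.
- **Not viewed:** I had used up the picture limit, so the final top-camera check was by numbers only.

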